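Shut and bolt the damp chest

TASK

Shut the damp chest so the unfired pots inside stay moist: swing its hatch down, then press the hatch down against its springy seal while you slide the barrel bolt fully home through the keeper, and turn the bolt's red-tipped knob right down into the far notch so that the bolt cannot slide back. Do not ram the bolt against the keeper, and leave the glaze jar, cups, bottle, bowl and wooden tool where they are.

Things in the scene. Friction and masses are not known exactly. Their poses are not given: they have to be found in the camera images.
- chest: Damp chest: plywood box fixed to the table, 450 mm deep (x), 500 mm wide (y), white deck on top 170 mm above the table. Origin: centre of its underside; x points from its front (nearest the robot) to its back, y to the left seen from the robot, z up. The hatch in its deck hinges on a line parallel to y at x = +175 mm, z = 170 mm. A front deck strip 56 mm deep carries the keeper.
- hatch_edge (a point): Point on top of the hatch's front member, 325 mm from the hinge line (15 mm behind the front edge), chest y = +20 mm: a free flat spot to push on. Chest z = 170 mm when the hatch is fully down on its hard stop, flush with the deck; below about 180 mm a foam seal under the front edge pushes back and lifts it again to about 179 mm when let go. Axes are the hatch's (the chest's when it is down).
- hatch_handle (a point): Middle of the hatch's bow handle: 12 mm bar, 90 mm long along y, 290 mm from the hinge line at chest y = +105 mm, its centre 32 mm above the hatch. The hatch: aluminium frame, clear pane, 340 mm from hinge line to front edge, 352 wide, 18 thick. Stiff counterbalanced hinges: it stays where it is left. Pressing it right down on the seal takes 10 to 20 N at the bolt's knob.
- bolt (a joint): Travel (m): 0 = drawn back, grows as the bolt slides towards the chest's front (its -x); stop at 0.062. Steel rod, 16 mm thick, 127 long, in a 126 mm slotted barrel on the hatch; axis along x at chest y = -50 mm, 22 mm above the hatch's top. Its nose meets the keeper at about 0.019 and is through it from 0.045. Friction 1 to 2 N; it slides only while the knob stands up in the slot.
- knob (a joint): Turn of the knob about the bolt's axis (rad): 0 = upright, grows as it is laid over to the chest's -y (right, seen from the robot), 0.80 = right down in a notch. The slot has a notch at each end, which takes the knob only with the bolt within 2 mm of 0 (rear) or of 0.060 (far); in between it leans over by 0.2 at most. Let go, it falls to the right by its own weight.
- knob_tab (a point): Centre of the knob's red tab, 68 mm from the bolt's axis on a 10 mm stem; tab 14 mm thick along the bolt, 28 wide, 40 long with a round end. At travel 0 the stem is 265 mm from the hinge line. Its axes: x along the bolt to the chest's back, z out along the stem. Pinch its two flat sides, fingers closing along the bolt. Swivelled in a pinch it creeps by some mm: tilt the hand with it.
- bolt_tip (a point): Centre of the bolt's nose face, on its axis, 72 mm before the knob's stem; at travel 0 it lies 3 mm behind the hatch's front edge. Axes as the hatch's.
- keeper_mouth (a point): Centre of the keeper's opening, on its face towards the hatch. Axes as the chest's. The bolt's nose passes only with the hatch pressed almost fully down (front edge within about 2 mm of flush); otherwise it butts against the keeper.
- keeper: The keeper: steel staple fixed on the front deck strip, 26 mm long (x), 34 wide, 38 high; opening 21 mm wide and 20 high. Origin on the deck under its middle.
- glaze_jar: Glass glaze jar with blue lid, 56 mm in diameter, 75 mm high, on the left deck strip of the chest; origin under its centre. Leave alone.
- model_tool: Wooden modelling tool, 150 mm long, lying on the left half of the front deck strip; origin under its middle. Leave alone.
- cup_a: White plastic cup, 84 mm wide, 105 mm high, on the table at the left; origin under its centre. Leave alone.
- cup_b: A second cup of the same kind. Leave alone.
- slip_bottle: White bottle, 68 mm in diameter, 170 mm high, on the table at the left; origin under its centre. Leave alone.
- grey_bowl: Grey unfired bowl, 170 mm wide, 80 mm high, on the table at the right; origin under its centre. Leave alone.

How it is judged:
By the outcome, as a careful person would: the job done as asked, in the order asked, and still so for the second after the job is handed in, with the robot touching nothing.
It also fails if it takes over 58 s, if anything falls off the work surface, if the arm or the gripper's body presses on something with over 40 N, if the wrist force passes 120 N, or if a joint passes its speed limit or range.

ROBOT

A 7-joint arm with a two-finger parallel gripper is mounted at the origin on the work surface. World frame = base frame: x ahead of the robot, y to its left, z up, the work surface at z = 0. Lengths are in m, angles in rad, forces in N, time in s.
With the tool pointing down it reaches from about 0.425 to 0.925 m from the base axis. Payload 6.8 kg.
Tool frame: the origin (TCP) lies midway between the tips of the shut fingers; the grasp point (between the pads) lies 19 mm behind it; z points along the fingers, y is the line along which they close (so a half turn about z gives the same grasp; the last joint's range is limited). The gripper opens to 85 mm and grips with 20 to 120 N. Pads are 22 mm wide; open, the fingers measure 114 mm over their backs; the gripper's body (76 mm by 85 mm) begins 54 mm behind the grasp point. The pads swing forward as they close: fully open they stand 13 mm farther back than shut.
Start: joints at [-1.434, 0.477, 0.022, 1.555, -0.011, 1.109, -0.083], TCP at [0.164, 0.655, 0.207] pointing down, gripper open.
Joint ranges: [-2.96, 2.96], [-0.34, 2.1], [-1.41, 1.46], [0.24, 2.44], [-1.37, 4.51], [0.17, 1.92], [-2.96, 2.96]. Speed limits (rad/s): [2.39, 2.39, 3.14, 3.14, 3.14, 3.14, 3.14].

INTERFACE

Orientations are given as a rotation vector (axis times angle).
In Python, from bench import r gives the robot as it stands.
- The arm moves only by the tool servo_tool, never from a script. Its arguments are lists of equal length, an entry for each row: "turn": the turn, a rotation vector about the world's x, y, z in units of 5 degrees (1.0 is 5 degrees), a list of three; "slide": the shift along the world's x, y, z in units of 30 mm (1.0 is 30 mm), a list of three; "hand": the opening, from 0 (shut) to 1 (fully open). In form: {"turn": [[rx, ry, rz], ...], "slide": [[dx, dy, dz], ...], "hand": [hand, ...]}. A call has 1 to 8 rows; each row is the pose to reach, as a shift and turn from the pose commanded when the call began; what a row does not reach only later rows make up. A row lasts 1/8 s, in which the tool goes at most 62.5 mm and 10.7 degrees, less where a joint would pass 70% of its speed; a pose out of reach is approached as far as the arm can. A call with a gripper value outside its range is refused whole. The fingers move at their own pace and stop on an object; "squeeze" is the grip in N (left out, the last holds). Time passes only in rows, so rows that repeat a pose let the fingers close. It gives the time, the measured TCP pose, the force, the opening and the grip force at its end, in the units of the state.
- r.get_obs(): the state, without advancing time (a new reading comes with each control period).
- r.grab_frame(name): name is "scene" or "side" or "wrist"; returns (picture, depth): 400x640x3 uint8, red, green, blue; 400x640 float32, m along the optical axis (not along the pixel's ray), 0 where there is no reading.
- r.get_calibration(name): a dict with "fovy" (degrees; the focal length in pixels is half the picture's height over the tangent of half this angle, whatever the lens; pixels are square), "cx", "cy" (the principal point, pixels), "k1" (the pictures are not rectified: a ray, as slopes to the right and down, at radius r is drawn at 1 + k1 r^2 times it, then the intrinsics apply), "R" (3x3) and "t" (3): a world point X has camera coordinates R X + t. Camera axes: x right, y down, z forward; pixel columns grow to the right and rows downward; lengths in m; the calibration is good to about 2 mm. A picture is of the moment at which its call begins: read the wrist's pose just before it. get_calibration takes no time and is no camera call; for the wrist camera it gives the pose at the moment of the call.
- r.hand_in(): hands the job in; it is judged then, once.
The state is a dict: "clock": time; "joints": joint angles; "qvel": joint speeds; "tau": joint torques, N m; "tcp_pos": TCP position; "orientation": TCP orientation; "contact_force": force on the tool from outside, world axes, zero at the start; "moment": the same for the moment, N m; "grip_width": finger opening in m; "gripper_force": force on a finger pad.
Only numpy, scipy, OpenCV 4.12 (cv2) and the standard library are available. Lean on these libraries where they do the work, as an engineer would, in place of code of your own. Each camera call takes 0.05 s, during which the arm holds its last target. There are 200 camera calls.

## Working session

There is one attempt and no reset: what is moved stays moved. The work goes in short steps, Python scripts to look and compute and a tool call to move; the robot and the scene stay as the last step left them, time stands still between calls to the robot, and variables do not carry over. Pictures are saved under pics/ and viewed, at most 14 in all, crops included, and the job is handed in when it is done.

Besides the shell and the picture viewer there is one more tool, called after ">>>" as name(argument=value, ...), one argument or row to a line, values as JSON. servo_tool: Moves the arm, as the interface text tells. Its arguments: {"type":"object","properties":{"turn":{"type":"array"},"slide":{"type":"array"},"hand":{"type":"array"},"squeeze":{"type":"number"}},"required":["turn","slide","hand"]}

```bash
mkdir -p pics
cat > h.py <<'E'
import numpy as np, cv2
from bench import r
from scipy.spatial.transform import Rotation as Ro
def grab(n):
    c=r.get_calibration(n); im,d=r.grab_frame(n); return im,d,c
def cloud(d,c):
    h,w=d.shape; f=h/2/np.tan(np.radians(c['fovy'])/2)
    u,v=np.meshgrid(np.arange(w),np.arange(h))
    K=np.array([[f,0,c['cx']],[0,f,c['cy']],[0,0,1]])
    p=np.stack([u,v],-1).reshape(-1,1,2).astype(float)
    s=cv2.undistortPoints(p,K,np.array([c['k1'],0,0,0,0.])).reshape(h,w,2)
    P=np.dstack([s*d[...,None],d])
    return (P-np.array(c['t']))@np.array(c['R'])
def save(n,im): cv2.imwrite('pics/'+n,im[...,::-1])
E
python3 - <<'E'
from h import *
o=r.get_obs(); print({k:np.round(v,3) for k,v in o.items()})
for n in('scene','side'):
    im,d,c=grab(n); np.savez(n+'0.npz',im=im,d=d,P=cloud(d,c)); save(n+'0.png',im); print(c)
E
```

```text
{'clock': np.float64(0.0), 'joints': array([-1.434,  0.478,  0.022,  1.556, -0.012,  1.109, -0.083]), 'qvel': array([-0.001, -0.002,  0.001, -0.001, -0.   , -0.   , -0.001]), 'tau': array([-2.0000e-03, -5.9645e+01,  1.6070e+00, -2.8120e+01,  1.2000e-02,
        9.0000e-03, -0.0000e+00]), 'tcp_pos': array([0.163, 0.654, 0.206]), 'orientation': array([-3.840e-01, -3.118e+00,  3.000e-03]), 'contact_force': array([-0.162, -0.599,  0.22 ]), 'moment': array([-0.023,  0.069, -0.033]), 'gripper_force': np.float64(0.0), 'grip_width': np.float64(0.085)}
{'fovy': 46.71230511151207, 'cx': 316.7279807657926, 'cy': 200.01959237022615, 'k1': -0.13969865897351058, 'R': array([[ 0.11797731,  0.99289973,  0.01521429],
       [ 0.84445465, -0.09225411, -0.52762252],
       [-0.52247268,  0.07509526, -0.84934269]]), 't': array([-0.04789925, -0.37121894,  2.20282049])}
{'fovy': 44.80559584471011, 'cx': 320.89183059136855, 'cy': 194.80567891707972, 'k1': 0.04223667486646132, 'R': array([[-0.99446202, -0.10503594, -0.00356889],
       [-0.05616773,  0.55987477, -0.82667129],
       [ 0.08882833, -0.82189275, -0.56267383]]), 't': array([0.55216055, 0.19928959, 1.70338831])}
```

View pics/scene0.png

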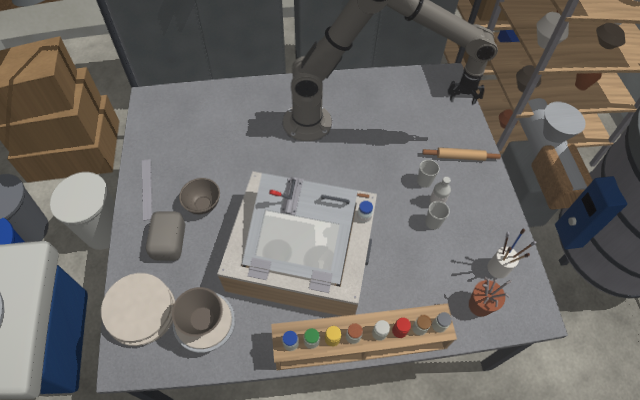

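View pics/side0.png

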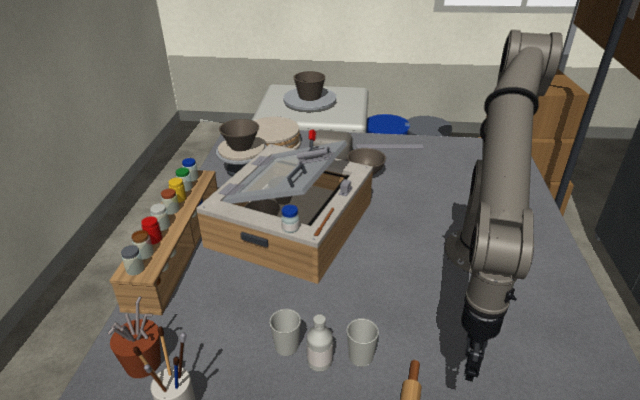

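The hatch stands partly open, hinged at the back. The red knob is laid over to the right (scene px 275,193) and the handle is at about (333,200). Next I'll fit the chest pose and the hatch angle from depth.

Run:
```python
from h import *
S=[np.load(n+'0.npz') for n in('scene','side')]
for s in S:
    P=s['P'].reshape(-1,3); C=s['im'].reshape(-1,3).astype(int); ok=s['d'].reshape(-1)>0
    m=ok&(P[:,0]>.35)&(P[:,0]<1.2)&(P[:,1]>-.45)&(P[:,1]<.4)
    k=m&(abs(P[:,2]-.17)<.008)
    rect=cv2.minAreaRect(P[k,:2].astype(np.float32)); print(k.sum(),rect,np.median(P[k,2])); print(np.round(cv2.boxPoints(rect),3))
    red=m&(C[:,0]>130)&(C[:,1]<60)&(C[:,2]<60)&(P[:,2]>.15); print('red',red.sum(),np.round(P[red].mean(0),3),np.round(P[red].min(0),3),np.round(P[red].max(0),3))
    hi=m&(P[:,2]>.2); print('hi',hi.sum(),np.round(P[hi].min(0),3),np.round(P[hi].max(0),3))
ims=[]
im=S[0]['im'][165:310,210:390]; ims.append(cv2.resize(im,None,fx=3.3,fy=3.3,interpolation=cv2.INTER_CUBIC))
save('c1.png',ims[0])
im=S[1]['im'][110:270,190:390]; save('c2.png',cv2.resize(im,None,fx=3.5,fy=3.5,interpolation=cv2.INTER_CUBIC))
```

```text
5397 ((0.8150173425674438, 0.008911818265914917), (0.8201191425323486, 0.6578783988952637), 71.53019714355469) 0.17118990082883334
[[ 0.373 -0.276]
 [ 0.997 -0.484]
 [ 1.257  0.294]
 [ 0.633  0.502]]
red 34 [0.861 0.021 0.271] [ 0.602 -0.189  0.193] [1.093 0.212 0.358]
hi 8733 [ 0.461 -0.45   0.2  ] [1.095 0.363 0.364]
4729 ((0.8129628896713257, 0.01711413264274597), (0.8318917155265808, 0.6428732872009277), 71.7966537475586) 0.1711003570223386
[[ 0.378 -0.278]
 [ 0.988 -0.478]
 [ 1.248  0.312]
 [ 0.638  0.513]]
red 218 [0.984 0.143 0.228] [ 0.597 -0.184  0.166] [1.092 0.232 0.355]
hi 4470 [ 0.461 -0.449  0.2  ] [1.096 0.367 0.358]
```

View pics/c1.png

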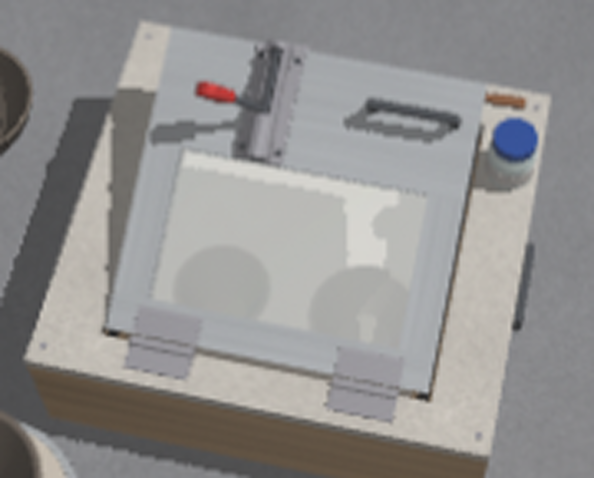

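View pics/c2.png

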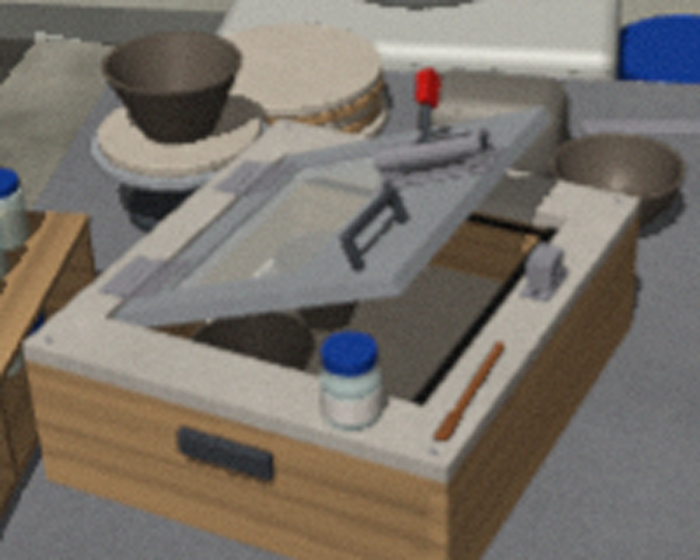

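The crops show the knob laid to the chest's right, the keeper on the front strip, the handle on the left front, and the jar on the left strip. Next step is the rectangle fit.

Run:
```python
from h import *
from scipy.optimize import least_squares
S=[np.load(n+'0.npz') for n in('scene','side')]
seed=[(265,232),(245,315)] # scene px(u,v)
pts=[]
allP=[]
for s,n in zip(S,('scene','side')):
    P=s['P'];d=s['d']
    k=((d>0)&(abs(P[...,2]-.171)<.007)).astype(np.uint8)
    N,L,st,ce=cv2.connectedComponentsWithStats(k,connectivity=4)
    # biggest components whose centre is near chest
    for i in range(1,N):
        q=P[L==i]
        if len(q)>120 and .5<q[:,0].mean()<1.05 and -.3<q[:,1].mean()<.35:
            print(n,len(q),q.mean(0).round(3),q.min(0).round(3),q.max(0).round(3)); 
            rect=cv2.minAreaRect(q[:,:2].astype(np.float32)); print('   ',np.round(rect[1],3),round(rect[2],2),np.round(rect[0],4))
```

```text
scene 4759 [ 0.762 -0.113  0.171] [ 0.385 -0.402  0.164] [0.967 0.211 0.178]
    [0.502 0.452] 71.46 [ 0.6761 -0.0954]
side 4080 [ 0.687 -0.021  0.171] [ 0.389 -0.401  0.164] [0.968 0.219 0.178]
    [0.512 0.457] 71.63 [ 0.6787 -0.0943]
```

```bash
cat >> h.py <<'E'
YAW=np.radians(-18.46); C0=np.array([.677,-.095,0.]); RC=Ro.from_euler('z',YAW).as_matrix()
def toC(P): return (P-C0)@RC
def toW(p): return np.asarray(p)@RC.T+C0
def hp(s,y,h,a): # s from hinge, y, height above hatch top, angle
    return np.array([.175-s*np.cos(a)+h*np.sin(a),y,.17+s*np.sin(a)+h*np.cos(a)])
E
python3 - <<'E'
from h import *
for n in('scene','side'):
    s=np.load(n+'0.npz'); Q=toC(s['P']).reshape(-1,3); ok=s['d'].reshape(-1)>0; C=s['im'].reshape(-1,3).astype(int)
    b=ok&(abs(Q[:,1])<.17)&(Q[:,0]<.12)&(Q[:,0]>-.19)&(Q[:,2]>.185)&(Q[:,2]<.45)
    q=Q[b]; a=np.arctan2(q[:,2]-.17,.175-q[:,0]); h,e=np.histogram(a,bins=np.arange(0,1.2,.02)); print(n,len(q),e[h.argmax()],h)
    fr=b&(Q[:,1]>.02); q=Q[fr]; 
    # fit plane line robust
    x=.175-q[:,0]; z=q[:,2]-.17; m=abs(np.arctan2(z,x)-e[h.argmax()]-.01)<.04
    print(np.polyfit(x[m],z[m],1),'maxr',np.percentile(np.hypot(x,z)[m],[50,99]))
    red=ok&(C[:,0]>110)&(C[:,1]<70)&(C[:,2]<70)&(Q[:,1]<-.04)&(Q[:,1]>-.22)&(abs(Q[:,0]+.1)<.2)&(Q[:,2]>.2)
    print('red',red.sum(),Q[red].mean(0).round(3),Q[red].min(0).round(3),Q[red].max(0).round(3))
    k=ok&(Q[:,0]<-.172)&(Q[:,0]>-.22)&(Q[:,2]>.18)&(Q[:,2]<.22); print('keeper',k.sum(),Q[k].mean(0).round(3),Q[k].min(0).round(3),Q[k].max(0).round(3))
    j=ok&(C[:,2]>120)&(C[:,0]<70)&(abs(Q[:,0])<.25)&(abs(Q[:,1])<.25)&(Q[:,2]>.18); print('jar',j.sum(),Q[j].mean(0).round(3))
for a in (.4,.45,.5): print(a,hp(.265,-.05-.068*np.sin(.8),.022+.068*np.cos(.8),a),toW(hp(.29,.105,.032,a)))
E
```

```text
scene 7506 0.38 [   0    0    0    0    0    0    0    0    0    1   10   29   66  134
  219  387  618  881 1301 2006 1087  245   49   56  112  122   64   46
    9    5    4    2    9   11   16   12    4    1    0    0    0    0
    0    0    0    0    0    0    0    0    0    0    0    0    0    0
    0    0    0]
[ 0.42460653 -0.00300815] maxr [0.22748903 0.33886824]
red 37 [-0.04  -0.096  0.348] [-0.046 -0.112  0.334] [-0.032 -0.079  0.364]
keeper 23 [-0.204  0.093  0.194] [-0.209 -0.063  0.18 ] [-0.197  0.22   0.214]
jar 105 [-0.115  0.217  0.245]
side 2833 0.4 [  0   0   4   4   7  18   0   0   0   0   0   0   0   1  14  44 132 371
 427 522 712  98  53  69  77  93  71  20  10   8  12  10  15  13  14  12
   2   0   0   0   0   0   0   0   0   0   0   0   0   0   0   0   0   0
   0   0   0   0   0]
[0.41845517 0.00068871] maxr [0.26969497 0.34204649]
red 57 [-0.046 -0.094  0.342] [-0.055 -0.115  0.319] [-0.032 -0.071  0.355]
keeper 194 [-0.197 -0.503  0.196] [-0.219 -2.585  0.18 ] [-0.175  0.223  0.219]
jar 120 [-0.116  0.221  0.245]
0.4 [-0.04206485 -0.09878021  0.33709544] [0.63469937 0.02981663 0.31240527]
0.45 [-0.03344229 -0.09878021  0.34773534] [0.64175231 0.02746222 0.32495431]
0.5 [-0.02429873 -0.09878021  0.35793098] [0.64939136 0.02491216 0.33711605]
```

```bash
cat >> h.py <<'E'
def tool(tilt,sgn=1,sw=0):
    # tool y along sgn*chest x, tool z down, tilted by `tilt` so the hand leans to chest -y
    z=np.array([0,np.sin(tilt),-np.cos(tilt)]); y=np.array([sgn,0,0.]); x=np.cross(y,z)
    return Ro.from_matrix(RC@np.stack([x,y,z],1))
def plan(wps,start=None):
    """wps: list of (world pos, Rotation). prints slide/turn in move units from current measured pose"""
    o=r.get_obs(); p=o['tcp_pos']; R=Ro.from_rotvec(o['orientation'])
    if start: p,R=start
    for q,Rt in wps:
        print('slide',np.round((np.asarray(q)-p)/.03,2),'turn',np.round(np.degrees((Rt*R.inv()).as_rotvec())/5,2))
def st():
    o=r.get_obs(); R=Ro.from_rotvec(o['orientation']).as_matrix()
    print('t',round(float(o['clock']),2),'tcpC',toC(o['tcp_pos']).round(4),'zC',(RC.T@R[:,2]).round(3),'yC',(RC.T@R[:,1]).round(3),'FC',(RC.T@o['contact_force']).round(1),'w',round(float(o['grip_width']),4),'q',np.round(o['joints'],2))
E
python3 - <<'E'
from h import *
st(); R=Ro.from_rotvec(r.get_obs()['orientation']).as_matrix(); print(R.round(2))
for sg in(1,-1):
    plan([([.3,.62,.46],tool(0,sg)),(toW([-.118,.02,.40]),tool(0,sg)),(toW([-.124,.02,.31]),tool(0,sg))])
E
```

```text
t 0.1 tcpC [-0.7244  0.5482  0.2061] zC [ 0.    -0.002 -1.   ] yC [-0.077  0.997 -0.002] FC [-0.1 -0.4  0.4] w 0.0855 q [-1.43  0.48  0.02  1.56 -0.01  1.11 -0.08]
[[-0.97  0.24 -0.  ]
 [ 0.24  0.97 -0.  ]
 [-0.   -0.   -1.  ]]
slide [ 4.55 -1.14  8.46] turn [ 1.000e-02 -2.000e-02 -1.889e+01]
slide [ 13.6  -23.1    6.46] turn [ 1.000e-02 -2.000e-02 -1.889e+01]
slide [ 13.41 -23.04   3.46] turn [ 1.000e-02 -2.000e-02 -1.889e+01]
slide [ 4.55 -1.14  8.46] turn [2.000e-02 1.000e-02 1.711e+01]
slide [ 13.6  -23.1    6.46] turn [2.000e-02 1.000e-02 1.711e+01]
slide [ 13.41 -23.04   3.46] turn [2.000e-02 1.000e-02 1.711e+01]
```

>>> servo_tool(
  turn=[
    [0,0,0],
    [0,0,0],
    [0,0,0],
    [0,0,-1],
    [0,0,-2],
    [0,0,-4],
    [0,0,-6],
    [0,0,-8],
  ],
  slide=[
    [0,0,2],
    [0,0,4],
    [0,0,6],
    [0.5,-0.2,8],
    [2,-1,8.5],
    [4,-2,8.5],
    [5.6,-3.4,8.5],
    [7,-5,8.5],
  ],
  hand=[0,0,0,0,0,0,0,0],
)

```text
clock: 1.1
tcp_pos: [0.3705, 0.5085, 0.4611]
orientation: [1.435, 2.794, -0.002]
contact_force: [1.3, -0.8, -0.1]
grip_width: -0.0001
gripper_force: 0.0
```

Run:
```python
from h import *
st(); plan([(toW([-.118,.02,.42]),tool(0)),(toW([-.118,.02,.33]),tool(0))])
```

```text
t 1.1 tcpC [-0.4818  0.4754  0.4611] zC [ 0.    -0.001 -1.   ] yC [ 0.587  0.81  -0.001] FC [ 1.5 -0.4 -0.1] w -0.0001 q [-1.22  0.29  0.25  1.28 -0.07  1.58 -0.36]
slide [  6.7  -18.24  -1.37] turn [ 1.000e-02 -1.000e-02 -1.082e+01]
slide [  6.7  -18.24  -4.37] turn [ 1.000e-02 -1.000e-02 -1.082e+01]
```

>>> servo_tool(
  turn=[
    [0,0,-1],
    [0,0,-2.5],
    [0,0,-4],
    [0,0,-5.5],
    [0,0,-7],
    [0,0,-8.5],
    [0,0,-9.7],
    [0,0,-10.8],
  ],
  slide=[
    [0.8,-1.8,0],
    [1.6,-3.6,0],
    [2.4,-5.4,0],
    [3.2,-7.2,0],
    [4,-9,0],
    [4.7,-10.8,0],
    [5.3,-12.5,0],
    [5.6,-14.2,0],
  ],
  hand=[0,0,0,0,0,0,0,0],
)

```text
clock: 2.1
tcp_pos: [0.5372, 0.0822, 0.4615]
orientation: [2.545, 1.841, -0.001]
contact_force: [1.2, 0.3, 0.7]
grip_width: -0.0003
gripper_force: 0.0
```

>>> servo_tool(
  turn=[
    [0,0,0],
    [0,0,0],
    [0,0,0],
    [0,0,0],
    [0,0,0],
  ],
  slide=[
    [0.4,-1.6,0],
    [0.8,-3,0],
    [1.1,-4,-0.6],
    [1.1,-4,-1.3],
    [1.1,-4,-1.3],
  ],
  hand=[0,0,0,0,0],
)

```text
clock: 2.72
tcp_pos: [0.5689, -0.0359, 0.4213]
orientation: [-2.541, -1.844, 0.005]
contact_force: [-0.0, 1.1, 0.5]
grip_width: 0.0002
gripper_force: 0.0
```

Run:
```python
from h import *
st()
aa=[.42,.35,.28,.21,.14,.08,.04]
plan([(toW(hp(.325,.02,0,a)),tool(0)) for a in aa])
im,d,c=grab('wrist'); save('w1.png',im); np.savez('w1.npz',im=im,d=d,P=cloud(d,c))
```

```text
t 2.73 tcpC [-0.1212  0.0219  0.4213] zC [-0.003 -0.001 -1.   ] yC [ 1.     0.007 -0.003] FC [-0.4  1.   0.5] w 0.0002 q [-0.62  0.2   0.7   1.53 -0.13  1.47 -0.23]
slide [-0.04 -0.05 -3.96] turn [ 0.   -0.04 -0.08]
slide [-0.31  0.04 -4.66] turn [ 0.   -0.04 -0.08]
slide [-0.53  0.11 -5.38] turn [ 0.   -0.04 -0.08]
slide [-0.7   0.17 -6.12] turn [ 0.   -0.04 -0.08]
slide [-0.83  0.21 -6.87] turn [ 0.   -0.04 -0.08]
slide [-0.9   0.23 -7.51] turn [ 0.   -0.04 -0.08]
slide [-0.92  0.24 -7.94] turn [ 0.   -0.04 -0.08]
```

View pics/w1.png

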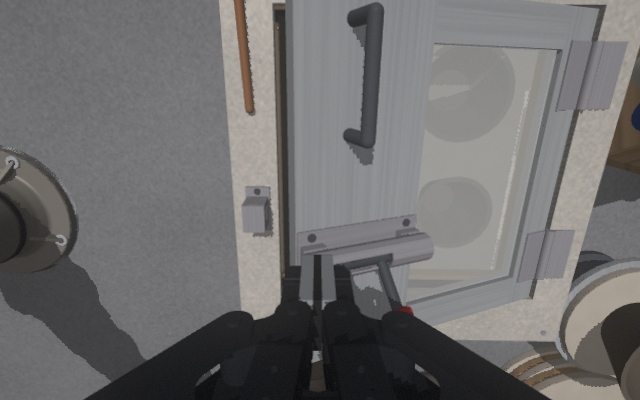

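The wrist view shows the keeper at (256,212), the bolt barrel at about (380,245) with its knob stem going to the lower right, and the handle at (370,80). I'll press the hatch down now.

>>> servo_tool(
  turn=[
    [0,0,0],
    [0,0,0],
    [0,0,0],
    [0,0,0],
    [0,0,0],
    [0,0,0],
    [0,0,0],
    [0,0,0],
  ],
  slide=[
    [0,0,-1.5],
    [0,0,-3],
    [0,0,-3.7],
    [-0.1,0,-4.1],
    [-0.25,0,-4.5],
    [-0.4,0.05,-4.9],
    [-0.5,0.1,-5.3],
    [-0.6,0.13,-5.7],
  ],
  hand=[0,0,0,0,0,0,0,0],
)

```text
clock: 3.78
tcp_pos: [0.5519, -0.0317, 0.2515]
orientation: [-2.542, -1.846, -0.001]
contact_force: [0.3, 0.2, 1.1]
grip_width: -0.0002
gripper_force: 0.5
```

Run:
```python
from h import *
st()
P=np.load('w1.npz')['P']; Q=toC(P)
for nm,(v0,v1,u0,u1) in dict(keeper=(185,232,240,270),handle=(20,130,366,382)).items():
    q=Q[v0:v1,u0:u1].reshape(-1,3); 
    if nm=='keeper': q=q[q[:,2]>.2]
    print(nm,len(q),np.median(q,0).round(4),q.min(0).round(3),q.max(0).round(3))
plan([(toW(hp(.325,.02,0,a)),tool(0)) for a in (.14,.08,.04,.03)])
```

```text
t 3.77 tcpC [-0.1387  0.0204  0.2515] zC [ 0.  0. -1.] yC [1.    0.008 0.   ] FC [0.2 0.3 1.1] w -0.0002 q [-0.6   0.27  0.67  1.83 -0.18  1.11 -0.18]
keeper 704 [-0.1954 -0.0474  0.2078] [-0.21  -0.066  0.2  ] [-0.121  0.106  0.588]
handle 1760 [-0.081   0.108   0.3161] [-0.121  0.063  0.268] [-0.065  0.145  0.588]
slide [-0.26  0.07 -1.21] turn [-0.    0.   -0.09]
slide [-0.33  0.1  -1.85] turn [-0.    0.   -0.09]
slide [-0.35  0.1  -2.28] turn [-0.    0.   -0.09]
slide [-0.36  0.11 -2.39] turn [-0.    0.   -0.09]
```

>>> servo_tool(
  turn=[
    [0,0,0],
    [0,0,0],
    [0,0,0],
    [0,0,0],
    [0,0,0],
    [0,0,0],
    [0,0,0],
  ],
  slide=[
    [-0.1,0.03,-0.5],
    [-0.18,0.05,-1],
    [-0.26,0.07,-1.4],
    [-0.33,0.1,-1.8],
    [-0.35,0.1,-2.15],
    [-0.36,0.1,-2.35],
    [-0.36,0.1,-2.4],
  ],
  hand=[0,0,0,0,0,0,0],
)

```text
clock: 4.65
tcp_pos: [0.541, -0.0291, 0.1797]
orientation: [-2.542, -1.846, 0.001]
contact_force: [-1.1, 0.2, 1.0]
grip_width: 0.0002
gripper_force: 0.4
```

>>> servo_tool(
  turn=[
    [0,0,0],
    [0,0,0],
    [0,0,0],
    [0,0,0],
    [0,0,0],
    [0,0,0],
  ],
  slide=[
    [0,0,1.5],
    [0,0,3],
    [0,0,4.5],
    [0,0,6],
    [0,0,6.6],
    [0,0,6.6],
  ],
  hand=[0,0,0,0,0,0],
)

```text
clock: 5.4
tcp_pos: [0.542, -0.0293, 0.3795]
orientation: [2.541, 1.845, 0.005]
contact_force: [0.4, -0.7, -1.0]
grip_width: 0.0003
gripper_force: 0.0
```

Run:
```python
from h import *
st()
for n in('scene','side','wrist'):
    im,d,c=grab(n); np.savez(n+'2.npz',im=im,d=d,P=cloud(d,c)); Q=toC(cloud(d,c)).reshape(-1,3); C=im.reshape(-1,3).astype(int); ok=d.reshape(-1)>0
    red=ok&(C[:,0]>100)&(C[:,1]<70)&(C[:,2]<70)&(Q[:,1]<-.04)&(Q[:,1]>-.18)&(abs(Q[:,0]+.1)<.1)&(Q[:,2]>.18)&(Q[:,2]<.35)
    q=Q[red]; print(n,'red',red.sum(),q.mean(0).round(3),q.min(0).round(3),q.max(0).round(3)) if len(q) else print(n,0)
    e=ok&(abs(Q[:,0]+.153)<.01)&(abs(Q[:,1]-.02)<.03); print('edge z',np.median(Q[e,2]) if e.sum() else None)
    if n=='wrist': save('w2.png',im)
print('expect',hp(.265,-.05-.068*np.sin(.8),.022+.068*np.cos(.8),.03))
```

```text
t 5.4 tcpC [-0.1488  0.0196  0.3795] zC [ 0.003  0.002 -1.   ] yC [1.    0.007 0.003] FC [ 0.6 -0.5 -1. ] w 0.0003 q [-0.67  0.14  0.7   1.67 -0.09  1.36 -0.27]
scene red 29 [-0.082 -0.095  0.279] [-0.089 -0.112  0.266] [-0.075 -0.08   0.292]
edge z 0.7700964211418285
side red 16 [-0.083 -0.084  0.268] [-0.088 -0.104  0.259] [-0.076 -0.076  0.275]
edge z 0.44447698376298994
wrist red 139 [-0.083 -0.082  0.268] [-0.09  -0.087  0.261] [-0.078 -0.078  0.273]
edge z 0.4502790948781198
expect [-0.08779979 -0.09878021  0.24729365]
```

View pics/w2.png

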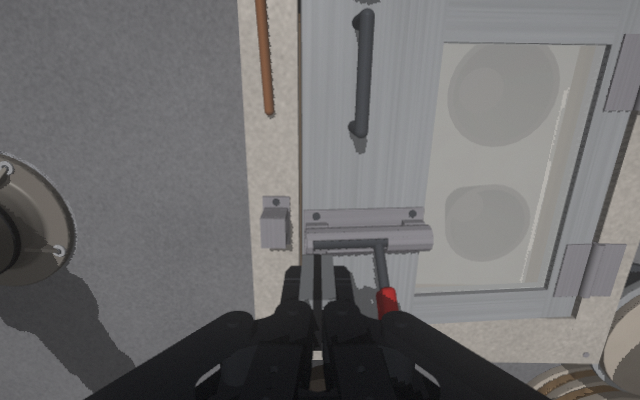

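Run:
```python
from h import *
for n in('wrist','side','scene'):
    Z=np.load(n+'2.npz'); Q=toC(Z['P'])
    if n=='wrist':
        for nm,(v,u) in dict(hatch_edge=(170,312),hatch_mid=(170,390),hatch_far=(20,600),deck=(150,275),keep=(228,274)).items():
            print(nm,np.median(Q[v-5:v+6,u-5:u+6].reshape(-1,3),0).round(4))
        C=Z['im'].astype(int); m=(C[...,0]>90)&(C[...,1]<60)&(C[...,2]<60); vv,uu=np.nonzero(m); print(uu.min(),uu.max(),vv.min(),vv.max()); print('stem',[Q[v,u].round(4) for v,u in((250,379),(265,381),(280,383),(300,388),(310,389))])
        print('barrel top',Q[235,395:420:8].round(4)); q=Q[200:255,400]; print(q[::5].round(4))
    q=Q[(Z['d']>0)].reshape(-1,3)
    b=(abs(q[:,0]+.145)<.012)&(q[:,1]>.0)&(q[:,1]<.15)&(q[:,2]<.25)&(q[:,2]>.15); print(n,b.sum(),np.median(q[b],0).round(4))
```

```text
hatch_edge [-0.1549  0.0172  0.2037]
hatch_mid [-0.0758  0.0156  0.1955]
hatch_far [0.1118 0.1549 0.1762]
deck [-0.1951  0.0304  0.1699]
keep [-0.1942 -0.0439  0.208 ]
382 396 287 309
stem [array([-0.0883, -0.0563,  0.232 ]), array([-0.087 , -0.0683,  0.2404]), array([-0.0865, -0.0778,  0.252 ]), array([-0.0851, -0.0856,  0.2727]), array([-0.0851, -0.0913,  0.2795])]
barrel top [[-0.0727 -0.0422  0.2273]
 [-0.0646 -0.0424  0.2267]
 [-0.0568 -0.0423  0.2267]
 [-0.0485 -0.0428  0.2254]]
[[-0.0627 -0.0167  0.195 ]
 [-0.062  -0.0226  0.1942]
 [-0.0624 -0.0271  0.1973]
 [-0.0621 -0.0324  0.1981]
 [-0.0616 -0.0382  0.1979]
 [-0.0611 -0.0439  0.1979]
 [-0.0668 -0.0392  0.2217]
 [-0.0679 -0.0419  0.2277]
 [-0.0682 -0.046   0.2306]
 [-0.0678 -0.0512  0.231 ]
 [-0.067  -0.0574  0.2296]]
wrist 4280 [-0.1453  0.0833  0.2028]
side 239 [-0.1488  0.0807  0.2039]
scene 206 [-0.1469  0.0685  0.2029]
```

The hatch edge rose back to about 204 mm, so it needs a second, slower push.

>>> servo_tool(
  turn=[
    [0,0,0],
    [0,0,0],
    [0,0,0],
    [0,0,0],
    [0,0,0],
    [0,0,0],
    [0,0,0],
    [0,0,0],
  ],
  slide=[
    [0,0,-2],
    [0,0,-4],
    [0,0,-5.5],
    [0,0,-5.9],
    [0,0,-6.2],
    [0,0,-6.5],
    [0,0,-6.7],
    [0,0,-6.8],
  ],
  hand=[0,0,0,0,0,0,0,0],
)

```text
clock: 6.55
tcp_pos: [0.5416, -0.0289, 0.1743]
orientation: [2.542, 1.846, 0.002]
contact_force: [-0.4, 0.7, 0.9]
grip_width: 0.0
gripper_force: 0.5
```

>>> servo_tool(
  turn=[
    [0,0,0],
    [0,0,0],
    [0,0,0],
    [0,0,0],
    [0,0,0],
    [0,0,0],
    [0,0,0],
    [0,0,0],
  ],
  slide=[
    [0,0,0],
    [0,0,0.05],
    [0,0,0.1],
    [0,0,0.3],
    [0,0,1],
    [0,0,2.5],
    [0,0,4],
    [0,0,5.5],
  ],
  hand=[0,0,0,0,0,0,0,0],
)

```text
clock: 7.55
tcp_pos: [0.541, -0.0292, 0.341]
orientation: [2.542, 1.845, 0.001]
contact_force: [0.4, -0.0, -0.7]
grip_width: 0.0001
gripper_force: 0.0
```

```bash
cat >> h.py <<'E'
def edge(n='side'):
    im,d,c=grab(n); Q=toC(cloud(d,c)); q=Q[d>0]
    b=(abs(q[:,0]+.145)<.012)&(q[:,1]>.0)&(q[:,1]<.15)&(q[:,2]<.25)&(q[:,2]>.15); print(n,'edge',b.sum(),np.median(q[b],0).round(4)); return im,d,Q
E
python3 - <<'E'
from h import *
st()
im,d,Q=edge('wrist'); edge('side')
C=im.astype(int); m=(C[...,0]>90)&(C[...,1]<60)&(C[...,2]<60); print('red',np.median(Q[m],0).round(4),Q[m].min(0).round(4),Q[m].max(0).round(4))
m=(abs(Q[...,1]+.05)<.04)&(abs(Q[...,0]+.195)<.03)&(Q[...,2]>.2)&(Q[...,2]<.212); print('keeper',m.sum(),Q[m].mean(0).round(4),np.percentile(Q[m],[3,97],axis=0).round(4))
E
```

```text
t 7.55 tcpC [-0.1499  0.0193  0.341 ] zC [ 0.  0. -1.] yC [1.    0.007 0.   ] FC [ 0.4  0.1 -0.7] w 0.0001 q [-0.67  0.17  0.71  1.73 -0.11  1.29 -0.25]
wrist edge 5104 [-0.1452  0.0841  0.1973]
side edge 210 [-0.1477  0.0789  0.1979]
  return _methods._mean(a, axis=axis, dtype=dtype,
  ret = um.true_divide(
Traceback (most recent call last):
ValueError: zero-size array to reduction operation minimum which has no identity
```

Run:
```python
from h import *
Z=np.load('wrist2.npz'); Q=toC(Z['P']); # tcp then: [-.1488,.0196,.3795]
for v in range(250,330,10): print(v,Q[v,305:332:13].round(3).tolist())
im,d,Qn=edge('side'); 
m=(np.linalg.norm(Qn[...,:2]-np.array([-.15,.02]),axis=-1)<.06)&(Qn[...,2]>.25)&(Qn[...,2]<.45)
print(m.sum(),'lowest gripper z',np.sort(Qn[m][:,2])[:10].round(3)); q=Qn[m]; print(q[q[:,2].argsort()[:6]].round(3))
save('s3.png',cv2.resize(im[60:280,190:510],None,fx=2.5,fy=2.5))
```

```text
250 [[-0.162, -0.069, 0.208], [-0.148, -0.061, 0.224], [-0.136, -0.055, 0.235]]
260 [[-0.155, 0.029, 0.409], [-0.149, 0.03, 0.411], [-0.144, 0.029, 0.409]]
270 [[-0.155, 0.029, 0.418], [-0.149, 0.03, 0.419], [-0.144, 0.03, 0.418]]
280 [[-0.154, 0.03, 0.426], [-0.149, 0.03, 0.426], [-0.144, 0.03, 0.426]]
290 [[-0.154, 0.03, 0.433], [-0.149, 0.03, 0.433], [-0.145, 0.03, 0.433]]
300 [[-0.154, 0.03, 0.439], [-0.149, 0.03, 0.439], [-0.145, 0.03, 0.44]]
310 [[-0.154, 0.031, 0.447], [-0.149, 0.026, 0.439], [-0.145, 0.031, 0.446]]
320 [[-0.154, 0.031, 0.451], [-0.149, 0.022, 0.44], [-0.145, 0.031, 0.451]]
side edge 211 [-0.1469  0.0787  0.1982]
349 lowest gripper z [0.371 0.372 0.372 0.375 0.376 0.376 0.377 0.377 0.377 0.378]
[[-0.144  0.028  0.371]
 [-0.151  0.021  0.372]
 [-0.151  0.029  0.372]
 [-0.15   0.027  0.375]
 [-0.142  0.032  0.376]
 [-0.151  0.037  0.376]]
```

View pics/s3.png

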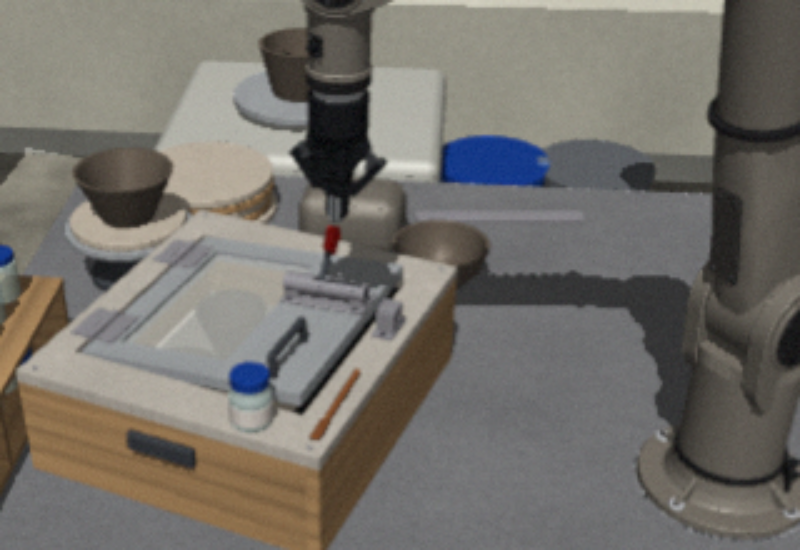

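The side view shows the real fingertips about 25 mm above the reported TCP. This matches the 23 mm gap on both pushes, so I'll take the true tip as TCP − 23 mm along the tool axis. I'll push lower.

>>> servo_tool(
  turn=[
    [0,0,0],
    [0,0,0],
    [0,0,0],
    [0,0,0],
    [0,0,0],
    [0,0,0],
    [0,0,0],
    [0,0,0],
  ],
  slide=[
    [0,0,-2],
    [0,0,-4],
    [0,0,-5],
    [0,0,-5.4],
    [0,0,-5.7],
    [0,0,-6],
    [0,0,-6.2],
    [0,0,-6.3],
  ],
  hand=[0,0,0,0,0,0,0,0],
)

```text
clock: 8.7
tcp_pos: [0.5417, -0.029, 0.1506]
orientation: [2.542, 1.846, 0.002]
contact_force: [-2.6, -0.3, 6.8]
grip_width: -0.0001
gripper_force: 3.4
```

Run:
```python
from h import *
st(); edge('wrist')
```

```text
t 8.7 tcpC [-0.1493  0.0198  0.1506] zC [ 0.001  0.001 -1.   ] yC [1.    0.008 0.001] FC [-2.4 -1.1  6.8] w -0.0001 q [-0.57  0.37  0.64  1.96 -0.29  0.89 -0.1 ]
wrist edge 23752 [-0.1452  0.0572  0.1752]
```

```bash
cat >> h.py <<'E'
YO=.0025; OFF=.0245
def knob(a,trav,phi,rad,tilt=None):
    """reported TCP (world) so true tip is at radius rad on stem, hand tilted by tilt"""
    t=phi if tilt is None else tilt
    ax=hp(.265+trav,-.05+YO,.022,a)
    tip=ax+rad*np.array([np.sin(a)*np.cos(phi),-np.sin(phi),np.cos(phi)*np.cos(a)])
    return toW(tip+OFF*np.array([0,np.sin(t),-np.cos(t)]))
E
python3 - <<'E'
from h import *
plan([(knob(.028,0,.8,r_),tool(.8)) for r_ in(.168,.1,.049)])
print(knob(.028,0,.8,.168))
E
```

```text
slide [ 0.21 -6.05  4.97] turn [ 8.7  -2.86 -0.08]
slide [ 0.68 -4.49  3.39] turn [ 8.7  -2.86 -0.08]
slide [ 1.03 -3.33  2.2 ] turn [ 8.7  -2.86 -0.08]
[ 0.54778609 -0.21046736  0.29934194]
```

>>> servo_tool(
  turn=[
    [0,0,0],
    [0,0,0],
    [0,0,0],
    [0.5,-0.16,0],
    [2,-0.66,0],
    [4,-1.3,0],
    [6,-2,0],
    [8,-2.6,0],
  ],
  slide=[
    [0,0,0.3],
    [0,0,2],
    [0,0,4],
    [0,-0.5,6],
    [0,-2,6.5],
    [0,-4,6.5],
    [0.2,-5.5,6],
    [0.2,-6,5],
  ],
  hand=[0,0,0,0.3,0.6,0.6,0.6,0.6],
)

```text
clock: 9.75
tcp_pos: [0.5487, -0.2124, 0.3026]
orientation: [-2.127, -1.548, -0.78]
contact_force: [0.9, 2.2, -1.4]
grip_width: 0.0513
gripper_force: 0.0
```

>>> servo_tool(
  turn=[
    [0.7,-0.26,0],
    [0.7,-0.26,0],
    [0.7,-0.26,0],
  ],
  slide=[
    [0,0,0],
    [0,0,0],
    [0,0,0],
  ],
  hand=[0.6,0.6,0.6],
)

```text
clock: 10.12
tcp_pos: [0.5479, -0.2082, 0.3013]
orientation: [-2.08, -1.517, -0.832]
contact_force: [0.2, -0.3, 0.8]
grip_width: 0.0513
gripper_force: 0.0
```

Run:
```python
from h import *
st(); edge('side')
im,d,c=grab('wrist'); Q=toC(cloud(d,c)); save('w4.png',im); np.savez('w4.npz',im=im,d=d,Q=Q)
C=im.astype(int); m=(C[...,0]>90)&(C[...,1]<60)&(C[...,2]<60)&(d>0); q=Q[m]; print('red',m.sum(),np.median(q,0).round(4),np.percentile(q,[2,98],axis=0).round(4))
plan([(knob(.028,0,.8,r_),tool(.8)) for r_ in(.168,.1,.049)])
```

```text
t 10.12 tcpC [-0.0866 -0.1483  0.3013] zC [-0.004  0.687 -0.726] yC [1.    0.01  0.004] FC [ 0.3 -0.2  0.8] w 0.0513 q [ 0.15  0.51  0.71  1.67 -0.94  1.61  0.79]
side edge 183 [-0.1454  0.0815  0.1803]
red 775 [-0.0896 -0.1051  0.264 ] [[-0.0959 -0.1164  0.2485]
 [-0.0832 -0.0809  0.2669]]
slide [-0.01 -0.1  -0.07] turn [ 0.47 -0.1  -0.13]
slide [ 0.46  1.46 -1.65] turn [ 0.47 -0.1  -0.13]
slide [ 0.82  2.63 -2.84] turn [ 0.47 -0.1  -0.13]
```

View pics/w4.png

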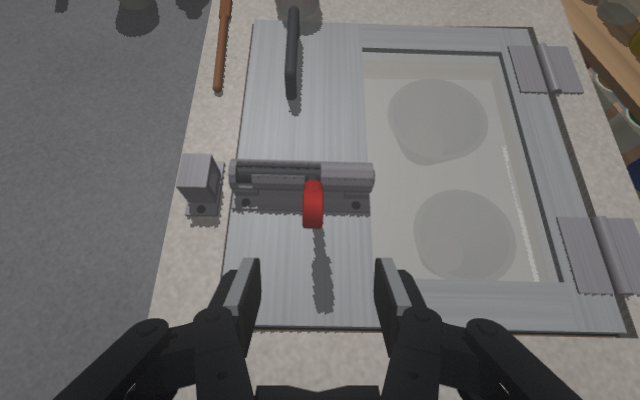

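The wrist view shows the red tab at (313,205), centred between the open fingers, with the keeper at (198,178). I'll approach along the stem and pinch.

>>> servo_tool(
  turn=[
    [0.47,-0.1,-0.13],
    [0.47,-0.1,-0.13],
    [0.47,-0.1,-0.13],
    [0.47,-0.1,-0.13],
    [0.47,-0.1,-0.13],
    [0.47,-0.1,-0.13],
  ],
  slide=[
    [0,0.4,-0.6],
    [0.2,1,-1.2],
    [0.4,1.6,-1.8],
    [0.6,2.2,-2.4],
    [0.74,2.66,-2.84],
    [0.74,2.66,-2.84],
  ],
  hand=[0.6,0.6,0.6,0.6,0.6,0.6],
)

```text
clock: 10.98
tcp_pos: [0.5695, -0.127, 0.2148]
orientation: [-2.057, -1.48, -0.869]
contact_force: [-0.7, -0.8, 0.9]
grip_width: 0.0513
gripper_force: 0.0
```

Run:
```python
from h import *
st(); 
im,d,c=grab('wrist'); Q=toC(cloud(d,c)); save('w5.png',im)
C=im.astype(int); m=(C[...,0]>90)&(C[...,1]<60)&(C[...,2]<60)&(d>0); q=Q[m]; print('red',m.sum(),np.median(q,0).round(4),np.percentile(q,[2,98],axis=0).round(4))
plan([(knob(.028,0,.8,.049),tool(.8))])
```

```text
t 10.97 tcpC [-0.0918 -0.0644  0.2148] zC [-0.002  0.718 -0.696] yC [ 1.    -0.    -0.003] FC [-0.5 -1.   0.9] w 0.0513 q [ 0.07  0.56  0.64  1.83 -1.06  1.45  0.86]
red 3389 [-0.0896 -0.1034  0.2637] [[-0.0961 -0.1164  0.2476]
 [-0.0832 -0.0805  0.2669]]
slide [ 0.1  -0.01  0.04] turn [-0.01 -0.02  0.02]
```

View pics/w5.png

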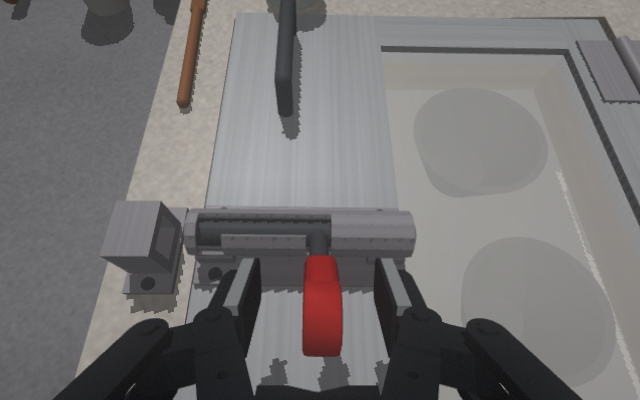

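The tab (321,305) lies between the pads, slightly deeper than their tips, so I'll close on it.

>>> servo_tool(
  turn=[
    [0,0,0],
    [0,0,0],
    [0,0,0],
    [0,0,0],
    [0,0,0],
  ],
  slide=[
    [0.07,0,0],
    [0.07,0,0],
    [0.07,0,0],
    [0.07,0,0],
    [0.07,0,0],
  ],
  hand=[0.3,0,0,0,0],
  squeeze=50,
)

```text
clock: 11.65
tcp_pos: [0.5713, -0.1301, 0.2148]
orientation: [-2.063, -1.477, -0.87]
contact_force: [-0.3, -4.2, 2.0]
grip_width: 0.0136
gripper_force: 49.5
```

Run:
```python
from h import *
st(); o=r.get_obs(); print(o['gripper_force'])
print('upright, tilt with it, hatch at .028 then pressed to ~0, travel')
P=o['tcp_pos']; k=P-knob(.028,0,.8,.049); print('residual C',(k@RC).round(4))
w=[(.028,0,p) for p in(.6,.4,.2,0)]+[(.014,0,0),(-.003,0,0)]+[(-.003,t,0) for t in(.015,.03,.045,.06)]+[(-.003,.06,p) for p in(.2,.4,.6,.8)]
plan([(knob(a,t,p,.049)+k,tool(p)) for a,t,p in w])
```

```text
t 11.65 tcpC [-0.0892 -0.0668  0.2148] zC [ 0.002  0.717 -0.697] yC [ 1.    -0.005 -0.003] FC [ 1.  -4.1  2. ] w 0.0136 q [ 0.08  0.56  0.64  1.83 -1.06  1.45  0.86]
49.54393409192562
upright, tilt with it, hatch at .028 then pressed to ~0, travel
residual C [-0.0008 -0.0017 -0.0016]
slide [0.05 0.12 0.1 ] turn [-2.18  0.7   0.06]
slide [0.09 0.25 0.18] turn [-4.35  1.43  0.06]
slide [0.15 0.4  0.23] turn [-6.52  2.16  0.06]
slide [0.2  0.55 0.25] turn [-8.7   2.9   0.06]
slide [0.16 0.56 0.12] turn [-8.7   2.9   0.06]
slide [ 0.13  0.58 -0.03] turn [-8.7   2.9   0.06]
slide [-0.35  0.73 -0.03] turn [-8.7   2.9   0.06]
slide [-0.82  0.89 -0.03] turn [-8.7   2.9   0.06]
slide [-1.3   1.05 -0.03] turn [-8.7   2.9   0.06]
slide [-1.77  1.21 -0.03] turn [-8.7   2.9   0.06]
slide [-1.82  1.05 -0.05] turn [-6.52  2.16  0.06]
slide [-1.87  0.91 -0.1 ] turn [-4.35  1.43  0.06]
slide [-1.92  0.77 -0.17] turn [-2.18  0.7   0.06]
slide [-1.96  0.65 -0.28] turn [-0.01 -0.03  0.05]
```

>>> servo_tool(
  turn=[
    [-1.1,0.35,0],
    [-2.2,0.7,0],
    [-3.3,1.05,0],
    [-4.35,1.43,0],
    [-5.4,1.8,0],
    [-6.5,2.16,0],
    [-7.6,2.5,0],
    [-8.7,2.9,0],
  ],
  slide=[
    [0.02,0.06,0.05],
    [0.05,0.12,0.1],
    [0.07,0.18,0.14],
    [0.09,0.25,0.18],
    [0.12,0.32,0.21],
    [0.15,0.4,0.23],
    [0.17,0.47,0.24],
    [0.2,0.55,0.25],
  ],
  hand=[0,0,0,0,0,0,0,0],
)

```text
clock: 12.65
tcp_pos: [0.5757, -0.1142, 0.222]
orientation: [2.551, 1.829, -0.008]
contact_force: [-0.4, -6.2, -4.6]
grip_width: 0.0136
gripper_force: 50.0
```

Run:
```python
from h import *
st(); edge('side'); im,d,Q=edge('wrist'); save('w6.png',im)
C=im.astype(int); m=(C[...,0]>90)&(C[...,1]<60)&(C[...,2]<60)&(d>0); q=Q[m]; print('red',m.sum(),np.median(q,0).round(4),np.percentile(q,[2,98],axis=0).round(4))
```

```text
t 12.65 tcpC [-0.09   -0.0503  0.222 ] zC [-0.001 -0.005 -1.   ] yC [ 1.    -0.005 -0.001] FC [ 1.6 -6.  -4.6] w 0.0136 q [-0.61  0.45  0.94  1.8  -0.4   1.1   0.15]
side edge 173 [-0.1447  0.078   0.1792]
wrist edge 6194 [-0.1451  0.0419  0.1774]
red 3135 [-0.0888 -0.0363  0.2834] [[-0.0953 -0.0524  0.2547]
 [-0.0826 -0.0323  0.2882]]
```

View pics/w6.png

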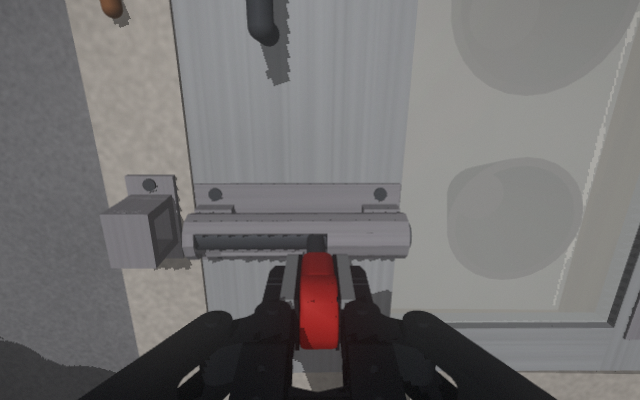

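The knob stands upright in the pinch (319,300), with the bolt axis in line with the keeper. I'll press down.

>>> servo_tool(
  turn=[
    [0,0,0],
    [0,0,0],
    [0,0,0],
    [0,0,0],
    [0,0,0],
  ],
  slide=[
    [-0.02,-0.03,-0.1],
    [-0.04,-0.03,-0.18],
    [-0.06,-0.03,-0.25],
    [-0.08,-0.03,-0.29],
    [-0.08,-0.03,-0.29],
  ],
  hand=[0,0,0,0,0],
  squeeze=90,
)

```text
clock: 13.38
tcp_pos: [0.5769, -0.1117, 0.2153]
orientation: [-2.551, -1.829, -0.014]
contact_force: [-2.5, 7.1, 12.6]
grip_width: 0.0129
gripper_force: 90.1
```

```bash
cat > chk.py <<'E'
from h import *
st(); edge('side'); im,d,Q=edge('wrist')
m=(abs(Q[...,0]+.195)<.02)&(Q[...,1]>.02)&(Q[...,1]<.06)&(abs(Q[...,2]-.17)<.01); e=(abs(Q[...,0]+.157)<.004)&(Q[...,1]>.0)&(Q[...,1]<.05)&(abs(Q[...,2]-.175)<.012)
print('wrist deck z',np.median(Q[m][:,2]).round(4),'front edge z',np.median(Q[e][:,2]).round(4),e.sum())
C=im.astype(int); m=(C[...,0]>90)&(C[...,1]<60)&(C[...,2]<60)&(d>0); q=Q[m]; print('red',np.median(q,0).round(4),np.percentile(q,[2,98],axis=0).round(4).tolist())
E
python3 chk.py
```

```text
t 13.38 tcpC [-0.0897 -0.0475  0.2153] zC [ 0.003  0.009 -1.   ] yC [ 1.    -0.004  0.003] FC [-4.6  6.  12.6] w 0.0129 q [-0.6   0.45  0.93  1.81 -0.42  1.09  0.16]
side edge 187 [-0.145   0.0784  0.1715]
wrist edge 6056 [-0.145   0.0417  0.1701]
wrist deck z 0.1701 front edge z 0.1701 1237
red [-0.0899 -0.0385  0.2778] [[-0.0961, -0.055, 0.2488], [-0.0836, -0.0342, 0.2822]]
```

>>> servo_tool(
  turn=[
    [0,0,0],
    [0,0,0],
    [0,0,0],
    [0,0,0],
    [0,0,0],
    [0,0,0],
    [0,0,0],
  ],
  slide=[
    [0,-0.03,-0.05],
    [-0.13,0.01,-0.05],
    [-0.26,0.06,-0.05],
    [-0.38,0.1,-0.05],
    [-0.5,0.14,-0.05],
    [-0.6,0.17,-0.05],
    [-0.7,0.2,-0.05],
  ],
  hand=[0,0,0,0,0,0,0],
)

```text
clock: 14.35
tcp_pos: [0.5587, -0.1056, 0.2152]
orientation: [2.551, 1.83, 0.021]
contact_force: [5.2, 7.3, 15.1]
grip_width: 0.0131
gripper_force: 90.2
```

```bash
python3 chk.py
```

```text
t 14.35 tcpC [-0.1088 -0.0475  0.2152] zC [ 0.009  0.01  -1.   ] yC [ 1.    -0.004  0.009] FC [ 2.6  8.6 15.1] w 0.0131 q [-0.64  0.41  0.95  1.86 -0.39  1.06  0.14]
side edge 185 [-0.1458  0.0763  0.1712]
wrist edge 6068 [-0.145   0.0417  0.17  ]
wrist deck z 0.1701 front edge z 0.17 1240
red [-0.1092 -0.0385  0.2777] [[-0.1154, -0.0554, 0.2486], [-0.1031, -0.0342, 0.2822]]
```

>>> servo_tool(
  turn=[
    [0,0,0],
    [0,0,0],
    [0,0,0],
    [0,0,0],
  ],
  slide=[
    [-0.08,0.02,0],
    [-0.16,0.04,0],
    [-0.24,0.07,0],
    [-0.32,0.1,0],
  ],
  hand=[0,0,0,0],
)

```text
clock: 14.95
tcp_pos: [0.5493, -0.1025, 0.2152]
orientation: [2.551, 1.83, 0.021]
contact_force: [4.2, 8.1, 15.9]
grip_width: 0.0129
gripper_force: 90.2
```

```bash
python3 chk.py
```

```text
t 14.95 tcpC [-0.1188 -0.0475  0.2152] zC [ 0.009  0.01  -1.   ] yC [ 1.    -0.004  0.009] FC [ 1.4  9.  15.9] w 0.0129 q [-0.66  0.39  0.96  1.88 -0.38  1.05  0.13]
side edge 184 [-0.1448  0.0758  0.1713]
wrist edge 6033 [-0.145   0.0417  0.17  ]
wrist deck z 0.1701 front edge z 0.17 1230
red [-0.119  -0.0385  0.2775] [[-0.1253, -0.0554, 0.2487], [-0.113, -0.0343, 0.2822]]
```

The nose is inside the keeper with low force, so I'll slide on to 60 mm.

>>> servo_tool(
  turn=[
    [0,0,0],
    [0,0,0],
    [0,0,0],
    [0,0,0],
    [0,0,0],
    [0,0,0],
    [0,0,0],
    [0,0,0],
  ],
  slide=[
    [-0.13,0.04,0],
    [-0.27,0.09,0],
    [-0.4,0.13,0],
    [-0.54,0.18,0],
    [-0.68,0.22,0],
    [-0.82,0.27,0],
    [-0.96,0.32,0],
    [-0.98,0.33,0],
  ],
  hand=[0,0,0,0,0,0,0,0],
)

```text
clock: 16.05
tcp_pos: [0.5198, -0.0925, 0.2152]
orientation: [2.552, 1.83, 0.022]
contact_force: [4.2, 7.2, 16.0]
grip_width: 0.0132
gripper_force: 90.4
```

```bash
python3 chk.py
```

```text
t 16.05 tcpC [-0.1498 -0.0474  0.2152] zC [ 0.009  0.01  -1.   ] yC [ 1.    -0.004  0.009] FC [ 1.7  8.2 16. ] w 0.0132 q [-0.74  0.33  1.    1.95 -0.33  1.02  0.08]
side edge 187 [-0.1447  0.0799  0.171 ]
wrist edge 6011 [-0.1448  0.0417  0.17  ]
wrist deck z 0.17 front edge z 0.1699 1215
red [-0.1498 -0.0382  0.2774] [[-0.1564, -0.0552, 0.248], [-0.1438, -0.0342, 0.2821]]
```

Travel is 59.9 mm. Now I'll plan the turn-down.

Run:
```python
from h import *
o=r.get_obs(); k=o['tcp_pos']-knob(0,.06,0,.0477); print((k@RC).round(4)); k=k*0+RC@np.array([(k@RC)[0],-.0005,0])
ps=[.1,.2,.3,.4,.5,.6,.7,.8,.84]
plan([(knob(0,.06,p,.0477)+k,tool(p)) for p in ps])
```

```text
[ 0.0002  0.     -0.    ]
slide [-0.03 -0.09 -0.  ] turn [ 1.01 -0.23  0.05]
slide [-0.05 -0.16 -0.01] turn [ 2.09 -0.6   0.06]
slide [-0.08 -0.23 -0.03] turn [ 3.18 -0.96  0.06]
slide [-0.1  -0.3  -0.06] turn [ 4.26 -1.33  0.07]
slide [-0.12 -0.37 -0.09] turn [ 5.35 -1.69  0.07]
slide [-0.14 -0.43 -0.13] turn [ 6.44 -2.06  0.08]
slide [-0.16 -0.49 -0.18] turn [ 7.52 -2.43  0.08]
slide [-0.18 -0.54 -0.23] turn [ 8.61 -2.79  0.09]
slide [-0.19 -0.56 -0.26] turn [ 9.04 -2.94  0.09]
```

>>> servo_tool(
  turn=[
    [1.1,-0.3,0],
    [2.2,-0.65,0],
    [3.3,-1,0],
    [4.4,-1.37,0],
    [5.5,-1.75,0],
    [6.6,-2.1,0],
    [7.7,-2.5,0],
    [8.7,-2.82,0],
  ],
  slide=[
    [-0.03,-0.09,0],
    [-0.05,-0.17,-0.01],
    [-0.08,-0.24,-0.03],
    [-0.1,-0.31,-0.06],
    [-0.12,-0.38,-0.09],
    [-0.14,-0.44,-0.13],
    [-0.16,-0.5,-0.18],
    [-0.18,-0.55,-0.23],
  ],
  hand=[0,0,0,0,0,0,0,0],
  squeeze=60,
)

```text
clock: 17.15
tcp_pos: [0.512, -0.11, 0.2085]
orientation: [-2.053, -1.474, -0.879]
contact_force: [2.9, 9.0, 5.3]
grip_width: 0.0131
gripper_force: 87.8
```

```bash
sed -i '1a import sys' chk.py; echo "save(sys.argv[1],im) if len(sys.argv)>1 else 0" >> chk.py; python3 chk.py w7.png
```

```text
t 17.15 tcpC [-0.1517 -0.0665  0.2085] zC [ 0.     0.725 -0.689] yC [ 1.    -0.002 -0.002] FC [-0.1  9.4  5.3] w 0.0131 q [ 0.04  0.5   0.7   1.97 -1.05  1.42  0.94]
side edge 184 [-0.1451  0.0774  0.1711]
wrist edge 4236 [-0.145   0.0617  0.1702]
wrist deck z 0.1703 front edge z 0.1702 600
red [-0.152 -0.104  0.256] [[-0.1584, -0.1168, 0.2408], [-0.1458, -0.0813, 0.2591]]
```

View pics/w7.png

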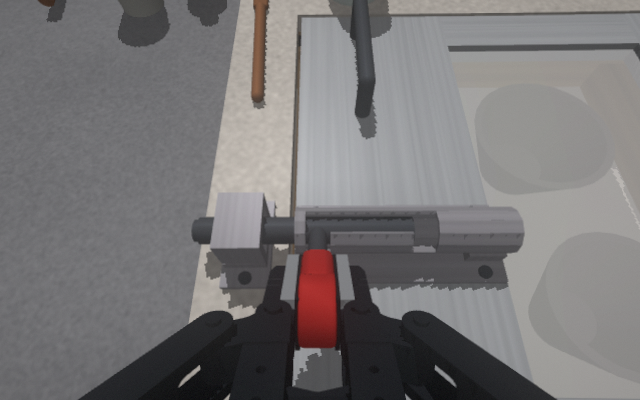

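The bolt protrudes beyond the keeper at (200,230) and the knob is laid into the far notch (318,290), as low as it sat in the rear notch. A last nudge, then open and withdraw along the stem.

>>> servo_tool(
  turn=[
    [0.4,-0.13,0],
    [0.4,-0.13,0],
    [0.2,-0.06,0],
    [0,0,0],
    [0,0,0],
    [0,0,0],
    [0,0,0],
  ],
  slide=[
    [-0.02,-0.06,-0.06],
    [-0.02,-0.06,-0.06],
    [0,0,0],
    [0,0,0],
    [0,0,0],
    [0,0,0],
    [0,0,0],
  ],
  hand=[0,0,0,0.3,0.4,0.4,0.4],
)

```text
clock: 18.12
tcp_pos: [0.5095, -0.1117, 0.2049]
orientation: [-2.061, -1.475, -0.862]
contact_force: [-0.2, 0.0, -0.2]
grip_width: 0.0343
gripper_force: 0.0
```

>>> servo_tool(
  turn=[
    [0,0,0],
    [0,0,0],
    [0,0,0],
    [0,0,0],
    [0,0,0],
    [0,0,0],
    [0,0,0],
  ],
  slide=[
    [-0.1,-0.3,0.3],
    [-0.25,-0.8,0.8],
    [-0.5,-1.5,1.5],
    [-0.8,-2.4,2.4],
    [-1,-3,3.5],
    [-1,-3,4.5],
    [-1,-3,4.5],
  ],
  hand=[0.4,0.4,0.4,0.4,0.4,0.4,0.4],
)

```text
clock: 19.0
tcp_pos: [0.4796, -0.2038, 0.3432]
orientation: [-2.064, -1.479, -0.865]
contact_force: [-1.0, 1.0, -0.7]
grip_width: 0.0339
gripper_force: 0.0
```

```bash
python3 chk.py w8.png
python3 - <<'E'
from h import *
import cv2
print('unused')
E
```

```text
t 19.0 tcpC [-0.1528 -0.1657  0.3432] zC [-0.     0.715 -0.699] yC [ 1.    -0.003 -0.004] FC [-1.3  0.6 -0.7] w 0.0339 q [ 0.14  0.4   0.79  1.75 -0.89  1.68  0.81]
side edge 185 [-0.1444  0.0795  0.1732]
wrist edge 1736 [-0.1448  0.0662  0.1722]
wrist deck z 0.1704 front edge z 0.1724 238
red [-0.1509 -0.1071  0.2577] [[-0.1574, -0.1171, 0.2436], [-0.1444, -0.0813, 0.2614]]
unused
```

View pics/w8.png

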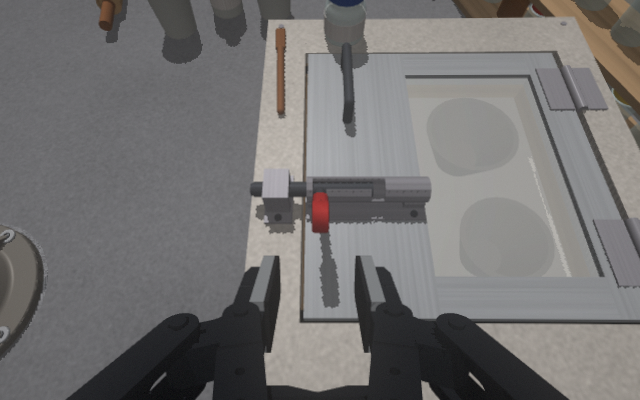

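The bolt is through the keeper, the knob lies in the far notch, the hatch is held within about 2 mm of flush, and the robot is clear. I'll hand in.

```bash
python3 -c "
from bench import r
print(r.hand_in())"
```

```text
the job is handed in; nothing more can be done
None
```

The damp chest is shut and handed in at about 19 s: the bolt is home through the keeper at about 60 mm of travel, the knob is down in the far notch, and the hatch is held about 2 mm above flush. The arm stayed clear of the jar, cups, bottle, bowl and tool throughout.

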